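Feed one cap into the pick-up nest

ROBOT

A 7-joint arm with a two-finger parallel gripper is mounted at the origin on the work surface. World frame = base frame: x ahead of the robot, y to its left, z up, the work surface at z = 0. Lengths are in m, angles in rad, forces in N, time in s.
With the tool pointing down it reaches from about 0.4 to 0.9 m from the base axis. Payload 5.5 kg.
Tool frame: the origin (TCP) lies between the finger pads; the fingertips stand 14 mm ahead of it and the grasp point (between the pads) lies 5 mm behind it; z points along the fingers, y is the line along which they close (so a half turn about z gives the same grasp; the last joint's range is limited). The gripper opens to 92 mm and grips with 3 to 60 N. Pads are 19 mm wide; open, the fingers measure 130 mm over their backs; the gripper's body (75 mm by 190 mm) begins 47 mm behind the grasp point.
Start: joints at [0.263, 0.501, -0.427, 1.55, 0.221, 1.138, -0.21], TCP at [0.65, 0, 0.241] pointing down, gripper open.
Joint ranges: [-2.88, 2.88], [-0.31, 2.03], [-1.54, 1.56], [0.2, 2.42], [-1.41, 4.55], [0.19, 2.02], [-2.57, 2.57]. Speed limits (rad/s): [2.57, 2.57, 3.14, 3.14, 3.14, 3.14, 3.14].

INTERFACE

Orientations are given as a rotation vector (axis times angle).
In Python, from rig import robot gives the robot as it stands.
- The arm moves only by the tool jog_arm, never from a script. Its argument "moves" is a list of rows, each a list of 3 entries, a list of its own where there are three numbers: the closure in counts, from 0 (fully open) to 255 (shut), then the shift along the tool's x, y, z in m, then the turn about the tool's z in rad. In form: [[gripper, [tx, ty, tz], roll], ...]. A call has exactly 5 rows; each row is the pose to reach, as a shift and turn from the pose commanded when the call began, along the tool's axes at that moment; what a row does not reach only later rows make up. A row lasts 1/8 s, in which the tool goes at most 62.5 mm and 10.7 degrees, less where a joint would pass 70% of its speed; a pose out of reach is approached as far as the arm can. A call with a gripper value outside its range is refused whole. The fingers move at their own pace and stop on an object; the grip force is fixed at half the most. Time passes only in rows, so rows that repeat a pose let the fingers close, or fill a call up. It gives the time, the measured TCP pose, the force, the opening and the grip force at its end, in the units of the state.
- robot.sense(): the state, without advancing time (a new reading comes with each control period).
- robot.snapshot(name): name is "scene" or "side" or "wrist"; returns the picture (420x560x3 uint8, red, green, blue); there is no depth.
- robot.camera_info(name): a dict with "intrinsics" (3x3 intrinsics, pixels), "world_to_cam" (4x4, takes a point from world to camera coordinates). Camera axes: x right, y down, z forward; pixel columns grow to the right and rows downward; lengths in m; the calibration is good to about 2 mm. A picture is of the moment at which its call begins: read the wrist's pose just before it. camera_info takes no time and is no camera call; for the wrist camera it gives the pose at the moment of the call.
- robot.close_job(): hands the job in; it is judged then, once.
Trained networks look in the newest picture that a camera, given by its name, has taken for a name from the list of things; names that differ only in an ending like _2 or _b are one class to them, and where a whole thing is asked for, a point or a joint stands for the part that bears it (a point fixed in the world has none). Each returns a list of dicts, best first, with "p" (0 to 1); they miss things now and then, are a little off and sometimes report something else, mostly with a low value. They report only what shows in the picture. A call takes as long as a camera call. They do not tell look-alikes from the thing itself.
- robot.search_frame(camera, name): "position" ([x, y, z] in m, in the coordinates of the camera as it stood for that picture, good to about 4 mm: the middle of the surface that is visible of it).
The state is a dict: "time_s": time; "joint_pos": joint angles; "joint_vel": joint speeds; "joint_efforts": joint torques, N m; "ee_pos": TCP position; "tool_rot": TCP orientation; "force": force on the tool from outside, world axes, zero at the start; "wrist_torque": the same for the moment, N m; "width": opening from 0.0 (shut) to 1.0 (fully open); "gripper_force": force on a finger pad.
Only numpy, scipy, OpenCV 4.12 (cv2) and the standard library are available. Lean on these libraries where they do the work, as an engineer would, in place of code of your own. Each camera call takes 0.05 s, during which the arm holds its last target. There are 200 camera calls.

TASK

Press the cap feeder's plunger once, all the way down, and let it come back up, so that a single cap slides out onto the deck; then, with the fingertips, push that cap sideways along the channel until it drops and lies flat in the shallow nest at one end (not into the deep reject well at the other end). Do not pick up or tip over any cap, keep the other caps in the feeder, and leave everything else on the bench where it is.

Things in the scene. Friction and masses are not known exactly. Their poses are not given: they have to be found in the camera images.
- feeder: Cap feeder, fixed. Origin on the table below the outlet spot; z up, +x from the outlet back to the plunger, y along the outlet channel. From -x to +x: grey deck with the channel; clear magazine with three stacked caps (x 36 to 88 mm, y -25 to 25, top 86 mm above the table); white drive housing (x 88 to 190, y -32 to 32, top 68 mm) that carries the plunger.
- outlet (a point): Outlet spot, where an ejected cap comes to rest (within about 12 mm), on the deck's top, 30 mm above the table, over the feeder's origin. The channel around it: feeder x -34 to 36 mm, between front and back rims 8 mm high, open at both y ends; the deck reaches y -50 to 50 mm.
- stack (a point): Foot of the stack in the magazine, on the deck, 62 mm along the feeder's +x. Pressing the plunger drives a steel pusher 66 mm towards -x that sends the lowest cap out under the magazine's front wall to the outlet spot; as the plunger rises the pusher goes back and the stack drops by one cap.
- plunger_top (a point): Centre of the flat top of the plunger's round black button (44 mm wide), 135 mm along +x from the feeder's origin, 104 mm above the table when up; moves down with the plunger.
- plunger (a joint): Travel of the plunger in m: 0 up, 0.022 fully down (hard stop). Straight down; springs back up when released. It needs about 2 N to start and 8 to 10 N near the bottom; the cap is fully out only in the last few mm.
- cap1: The lowest cap in the magazine, the one that will be ejected. Ribbed disc, 38 mm in diameter, 14 mm high, about 15 g. Origin at the centre of its underside, z up. All caps are alike.
- cap2: The cap above it at the start; takes the lowest place (14 mm lower) once cap1 is out. It stays in the feeder.
- cap3: The top cap of the stack; stays in the feeder.
- nest_in (a point): Centre of the floor of the shallow nest, a white block at one open end of the channel (82 mm along the feeder's +y or -y; the side varies). Its recess is 70 mm along the feeder's x, 56 mm along y; floor 25 mm above the table, 5 mm below the deck. Lips level with the deck on both y sides; front and back walls go on from the rims. A cap pushed along the channel drops in.
- well_in (a point): Point on the floor (4 mm above the table) of the deep reject well at the channel's other end, 82 mm from the feeder's origin: a longer open white bin, 164 mm along the feeder's x (reaching out to -x), 64 mm wide, floor 26 mm below the deck, walls level with the deck on its y sides; two old caps lie in it. Not to be used.
- spare_cap: Bystander: a loose cap lying on the table in front of the feeder, the same kind as those in it; origin at the centre of its underside.
- jar: Bystander: small open glass jar, 44 mm wide, 60 mm tall, beside the feeder; origin under its centre.
- vial: Bystander: small amber vial, 28 mm wide, 58 mm tall, on the other side of the feeder; origin under its centre.
- pipette: Bystander: pipette lying on the table, about 230 mm long; origin near its middle, on the table.
- wash_a: Bystander: white wash bottle, 64 mm wide, about 190 mm tall; origin under its centre.
- wash_b: Bystander: second white wash bottle of the same kind.
- reagent: Bystander: white reagent bottle, 72 mm wide, 170 mm tall; origin under its centre.
Things that resemble listed ones, but are neither listed nor needed, are in the scene too. Leave any blue, green or turquoise look-alike of the part that bears nest_in alone.

How it is judged:
On the way, in this order (a step that is already met when the one before it is completed fails the run):
1. the plunger is pressed fully down and the lowest cap has come out to the outlet spot (value of joint plunger above 0.019 m and x of cap1 in the frame of feeder below 0.012 m), for 0.02 s.
2. the plunger is let up again while the cap still lies in front of the outlet (value of joint plunger below 0.003 m and x of cap1 in the frame of feeder below 0.015 m and y of cap1 in the frame of feeder between -0.03 and 0.03 m), for 0.1 s.
At the end, for the whole second after the job is handed in: The ejected cap rests flat (0.08 rad) in the shallow nest (within 20 mm of its centre along the feeder's x, 13 mm along y, underside within 2.5 mm of the floor); the plunger is up (under 3 mm); the other two caps are in the magazine, the next one at the bottom (x of cap1 in the frame of nest_in between -0.02 and 0.02 m and y of cap1 in the frame of nest_in between -0.013 and 0.013 m and z of cap1 in the frame of nest_in below 0.0025 m and angle between cap1's own z axis and vertical below 0.08 rad and linear speed of cap1 below 0.01 m/s and value of joint plunger below 0.003 m and x of cap2 in the frame of feeder between 0.045 and 0.08 m and height (world z) of cap2 below 0.034 m and x of cap3 in the frame of feeder above 0.045 m and height (world z) of cap3 below 0.05 m); the robot touches nothing.
It fails at once if the ejected cap is lifted (more than 12 mm above the deck) (height (world z) of cap1 above 0.042 m).
It fails at once if the ejected cap is tipped over (angle between cap1's own z axis and vertical above 0.7 rad).
It fails at once if a second cap leaves the magazine, or the stack is pulled out (distance of any of cap2, cap3 from where it was at the start of the episode above 0.03 m).
It fails at once if the plunger is pressed again after the cap has been pushed aside (value of joint plunger above 0.008 m and (y of cap1 in the frame of feeder above 0.035 m or y of cap1 in the frame of feeder below -0.035 m)).
It fails at once if a bystander is disturbed (moved more than 15 mm) (distance of any of spare_cap, jar, vial, pipette, wash_a, wash_b, reagent from where it was at the start of the episode above 0.015 m).
It also fails if it takes over 45 s, if anything falls off the work surface, if the arm or the gripper's body presses on something with over 40 N, if the wrist force passes 120 N, or if a joint passes its speed limit or range.

## Working session

There is one attempt and no reset: what is moved stays moved. The work goes in short steps, Python scripts to look and compute and a tool call to move; the robot and the scene stay as the last step left them, time stands still between calls to the robot, and variables do not carry over. Pictures are saved under pics/ and viewed, at most 10 in all, crops included, and the job is handed in when it is done.

Besides the shell and the picture viewer there is one more tool, called in YAML: its name, and indented under it one key for each argument. jog_arm: Moves the arm, as the interface text tells. Its arguments: {"type":"object","properties":{"moves":{"type":"array"}},"required":["moves"]}

```bash
mkdir -p pics
cat > h.py <<'E'
import numpy as np, cv2
from rig import robot
def snap(n,f):
    im=robot.snapshot(n); cv2.imwrite('pics/'+f,cv2.cvtColor(im,cv2.COLOR_RGB2BGR)); return im
def world(cam,p):
    return (np.linalg.inv(robot.camera_info(cam)['world_to_cam'])@np.r_[p,1])[:3]
def pix(cam,P):
    c=robot.camera_info(cam); q=c['world_to_cam'][:3]@np.r_[P,1]; q=c['intrinsics']@q; return q[:2]/q[2]
def ray(cam,uv,z):
    c=robot.camera_info(cam); T=np.linalg.inv(c['world_to_cam']); d=T[:3,:3]@np.linalg.solve(c['intrinsics'],[*uv,1.]); o=T[:3,3]
    return o+d*(z-o[2])/d[2]
E
python3 - <<'E'
from h import *
a=snap('scene','a.png'); b=snap('side','b.png'); 
for c in ('scene','side'):
  for n in ('feeder','plunger_top','nest_in','well_in','outlet','stack','cap1','jar','vial'):
    for r in robot.search_frame(c,n)[:3]: print(c,n,round(r['p'],2),world(c,r['position']).round(3),pix(c,world(c,r['position'])).round())
s=robot.sense();print(s['time_s'],s['ee_pos'],s['tool_rot'],s['force'])
E
```

```text
scene feeder 0.79 [0.651 0.088 0.049] [289. 249.]
scene plunger_top 0.57 [0.652 0.086 0.107] [289. 231.]
scene plunger_top 0.47 [0.57  0.068 0.067] [292. 224.]
scene nest_in 0.96 [0.7   0.3   0.023] [366. 287.]
scene nest_in 0.92 [0.503 0.259 0.028] [366. 235.]
scene nest_in 0.87 [0.503 0.134 0.028] [322. 226.]
scene well_in 0.75 [0.57  0.069 0.069] [292. 224.]
scene well_in 0.74 [ 0.489 -0.036  0.019] [267. 215.]
scene well_in 0.74 [0.65  0.084 0.106] [288. 231.]
scene outlet 0.69 [0.502 0.137 0.025] [323. 227.]
scene outlet 0.58 [0.648 0.086 0.047] [289. 249.]
scene outlet 0.46 [0.567 0.069 0.071] [293. 223.]
scene stack 0.8 [0.65  0.093 0.046] [291. 250.]
scene cap1 0.63 [0.571 0.07  0.069] [293. 224.]
scene jar 0.84 [0.621 0.172 0.043] [324. 251.]
scene jar 0.72 [0.433 0.418 0.089] [432. 214.]
scene vial 0.54 [ 0.637 -0.019  0.032] [254. 243.]
side feeder 0.66 [0.586 0.094 0.032] [249. 242.]
side feeder 0.63 [0.392 0.432 0.116] [217. 386.]
side plunger_top 0.72 [0.644 0.092 0.105] [230. 213.]
side plunger_top 0.64 [0.391 0.437 0.117] [215. 389.]
side nest_in 0.94 [0.356 0.245 0.027] [290. 340.]
side nest_in 0.65 [0.686 0.309 0.029] [159. 283.]
side nest_in 0.55 [0.497 0.14  0.023] [267. 275.]
side outlet 0.56 [0.588 0.091 0.029] [249. 242.]
side stack 0.9 [0.585 0.087 0.032] [251. 241.]
side stack 0.45 [0.39  0.433 0.115] [217. 387.]
side cap1 0.69 [0.576 0.066 0.07 ] [259. 228.]
side jar 0.66 [0.601 0.175 0.045] [223. 258.]
side vial 0.56 [ 0.622 -0.011  0.045] [263. 207.]
side vial 0.53 [0.643 0.086 0.103] [231. 212.]
side vial 0.26 [0.422 0.053 0.011] [313. 268.]
1.0 [ 6.49987619e-01 -4.73595443e-06  2.40743885e-01] [2.22143888e+00 2.22143111e+00 1.06412904e-05] [ 0.45683304 -0.01261965  0.37830132]
```

View pics/a.png

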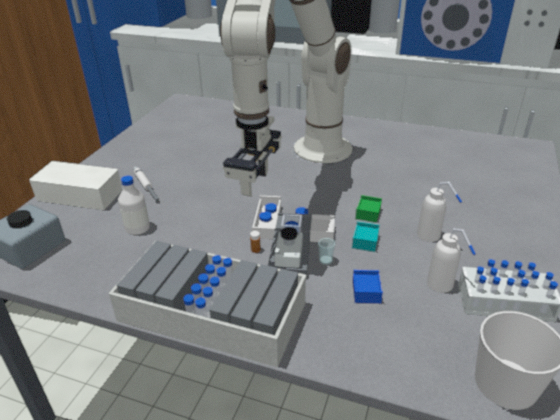

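View pics/b.png

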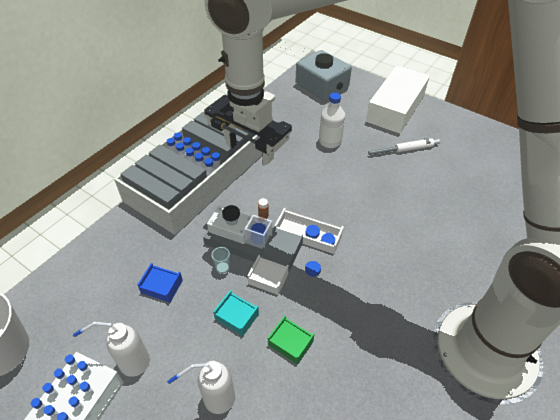

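The nest candidates in the side view are white (267,275), blue (159,283), turquoise (236,312) and green (290,340). White fits the description: it adjoins the channel at the feeder's +y end, opposite the longer bin holding old caps at (310,232). I'll move above the plunger and look from close by.

jog_arm:
  moves:
    - [255,[0.03,0,0],-0.12]
    - [255,[0.06,-0.02,0],-0.26]
    - [255,[0.08,-0.04,0],-0.26]
    - [255,[0.08,-0.04,0],-0.26]
    - [255,[0.08,-0.04,0],-0.26]

```text
time_s: 1.62
ee_pos: [0.6106, 0.0791, 0.2409]
tool_rot: [1.915, 2.489, -0.0]
force: [0.2, -0.6, 0.2]
width: 0.505
gripper_force: 0.0
```

Run:
```python
from h import *
a=snap('wrist','w.png'); b=robot.snapshot('side')
crop=cv2.resize(b[190:310,180:360],(560,373))
cv2.imwrite('pics/c.png',cv2.cvtColor(crop,cv2.COLOR_RGB2BGR))
s=robot.sense();print(s['time_s'],s['ee_pos'],s['tool_rot'],s['force'],s['width'])
for c in ('wrist','side'):
  for n in ('plunger_top','nest_in','well_in','cap1','jar','vial'):
    for r in robot.search_frame(c,n)[:2]: print(c,n,round(r['p'],2),world(c,r['position']).round(3),pix(c,world(c,r['position'])).round())
```

```text
1.725 [0.6107635  0.07860563 0.24071069] [ 1.91673558e+00  2.48823936e+00 -2.37120217e-04] [-0.68743771  0.2038675  -0.47955027] 0.417782956089931
wrist plunger_top 0.7 [0.646 0.087 0.1  ] [320. 197.]
wrist nest_in 0.68 [0.693 0.266 0.011] [413.   2.]
wrist nest_in 0.65 [0.493 0.134 0.025] [168.  89.]
wrist well_in 0.81 [ 0.471 -0.033  0.02 ] [122. 243.]
wrist cap1 0.76 [0.575 0.072 0.071] [234. 185.]
wrist jar 0.71 [0.609 0.181 0.031] [303.  71.]
wrist jar 0.4 [ 0.473 -0.031  0.018] [125. 241.]
side plunger_top 0.6 [0.587 0.09  0.034] [250. 241.]
side plunger_top 0.52 [0.642 0.086 0.106] [232. 211.]
side nest_in 0.94 [0.494 0.265 0.023] [235. 314.]
side nest_in 0.85 [0.686 0.31  0.025] [159. 284.]
side well_in 0.85 [ 0.485 -0.042  0.018] [313. 230.]
side cap1 0.47 [0.604 0.175 0.041] [222. 259.]
side jar 0.91 [0.606 0.176 0.043] [222. 258.]
side vial 0.62 [ 0.623 -0.011  0.044] [263. 207.]
```

View pics/w.png

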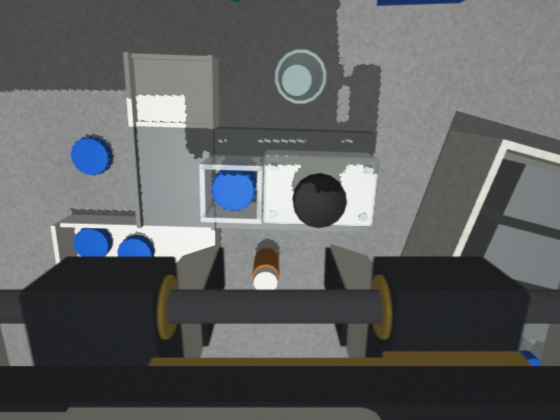

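View pics/c.png

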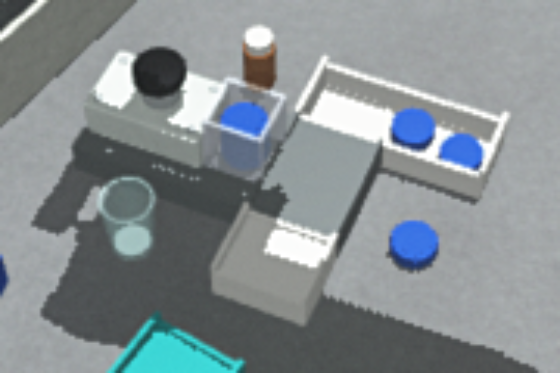

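The wrist view shows the button at (319,201), the magazine cap at (234,190), the white nest at (172,90) and the well at (120,245). The close crop confirms that the white shallow tray continues the grey channel, so it is the right part.

Run:
```python
from h import *
P=ray('wrist',(319,201),.104);S=ray('wrist',(234,190),.072)
A=ray('wrist',(139,226),.036);B=ray('wrist',(128,55),.036)
H=ray('wrist',(265,153),.068);H2=ray('wrist',(377,157),.068)
print(P,S,np.linalg.norm((P-S)[:2]))
print(np.degrees([np.arctan2(*(P-S)[1::-1]),np.arctan2(*(H2-H)[1::-1]),np.arctan2(*(B-A)[1::-1])-np.pi/2]))
from scipy.spatial.transform import Rotation as R
s=robot.sense();r=R.from_rotvec(s['tool_rot']).as_matrix();print(r.round(3)); print(r.T@(P-s['ee_pos']))
```

```text
[0.64483587 0.08543642 0.104     ] [0.57585063 0.06844335 0.072     ] 0.07104736817877197
[13.838114   12.81506522 12.4598163 ]
[[-0.257  0.966  0.   ]
 [ 0.966  0.257  0.   ]
 [ 0.     0.    -1.   ]]
[-0.00375469  0.03503175  0.13673322]
```

jog_arm:
  moves:
    - [255,[-0.003,0.035,0.04],0.03]
    - [255,[-0.003,0.035,0.08],0.03]
    - [255,[-0.003,0.035,0.11],0.03]
    - [255,[-0.003,0.035,0.118],0.03]
    - [255,[-0.003,0.035,0.118],0.03]

```text
time_s: 2.95
ee_pos: [0.6447, 0.0863, 0.1229]
tool_rot: [-1.952, -2.462, -0.0]
force: [0.5, 0.2, 0.2]
width: 0.004
gripper_force: 0.0
```

jog_arm:
  moves:
    - [255,[0,0,0.008],0]
    - [255,[0,0,0.012],0]
    - [255,[0,0,0.016],0]
    - [255,[0,0,0.02],0]
    - [255,[0,0,0.02],0]

```text
time_s: 3.58
ee_pos: [0.6464, 0.0865, 0.1042]
tool_rot: [1.95, 2.46, 0.005]
force: [2.3, 0.5, 4.5]
width: 0.004
gripper_force: 2.6
```

jog_arm:
  moves:
    - [255,[0,0,0.003],0]
    - [255,[0,0,0.006],0]
    - [255,[0,0,0.009],0]
    - [255,[0,0,0.012],0]
    - [255,[0,0,0.012],0]

```text
time_s: 4.2
ee_pos: [0.6467, 0.0866, 0.0959]
tool_rot: [1.949, 2.458, 0.004]
force: [-7.2, -1.3, 26.8]
width: 0.001
gripper_force: 13.4
```

The force rose to 27 N at z = 0.096, which is the hard stop. Now I'll let the plunger up.

jog_arm:
  moves:
    - [255,[0,0,0],0]
    - [255,[0,0,-0.008],0]
    - [255,[0,0,-0.02],0]
    - [255,[0,0,-0.04],0]
    - [255,[0,0,-0.08],0]

```text
time_s: 4.82
ee_pos: [0.6424, 0.0855, 0.1698]
tool_rot: [-1.949, -2.459, 0.006]
force: [1.6, 0.0, -0.8]
width: 0.006
gripper_force: 0.0
```

jog_arm:
  moves:
    - [255,[0,-0.03,-0.05],0]
    - [255,[0,-0.06,-0.07],0]
    - [255,[0,-0.06,-0.07],0]
    - [255,[0,-0.06,-0.07],0]
    - [255,[0,-0.06,-0.07],0]

```text
time_s: 5.45
ee_pos: [0.5861, 0.0725, 0.2397]
tool_rot: [-1.951, -2.46, 0.001]
force: [-0.6, 0.4, 0.2]
width: 0.009
gripper_force: 0.0
```

Run:
```python
from h import *
a=snap('wrist','w2.png')
s=robot.sense();print(s['time_s'],s['ee_pos'],s['tool_rot'],s['force'],s['width'])
for n in ('plunger_top','nest_in','cap1'):
    for r in robot.search_frame('wrist',n)[:3]: print(n,round(r['p'],2),world('wrist',r['position']).round(3),pix('wrist',world('wrist',r['position'])).round())
```

```text
5.5 [0.58605464 0.07252153 0.23954596] [-1.95062945e+00 -2.46037527e+00  1.50998405e-03] [-0.6293848   0.27149036 -0.28289197] 0.003087985661454186
plunger_top 0.69 [0.647 0.089 0.1  ] [354. 193.]
plunger_top 0.36 [0.604 0.085 0.04 ] [297. 172.]
nest_in 0.84 [0.494 0.134 0.023] [195.  92.]
cap1 0.91 [0.576 0.073 0.058] [264. 181.]
cap1 0.56 [0.515 0.056 0.045] [198. 181.]
cap1 0.51 [0.592 0.08  0.043] [283. 175.]
```

View pics/w2.png

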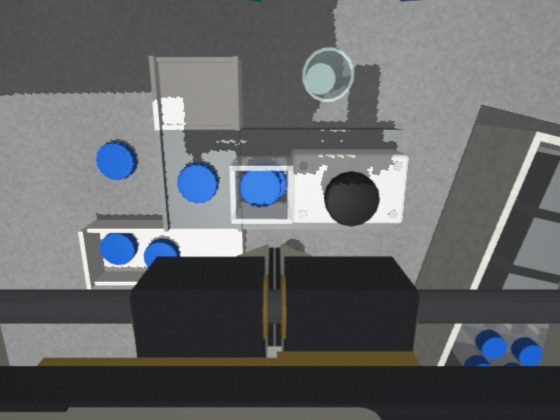

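The cap has been ejected to (198,183), close to the predicted outlet at (0.514, 0.055). The plunger is up and the stack has dropped. Next I'll go behind the cap on the well side, with the fingers slightly open as a cradle.

jog_arm:
  moves:
    - [205,[-0.024,-0.038,0],0]
    - [205,[-0.047,-0.0745,0.03],0]
    - [205,[-0.047,-0.0745,0.08],0]
    - [205,[-0.047,-0.0745,0.12],0]
    - [205,[-0.047,-0.0745,0.12],0]

```text
time_s: 6.28
ee_pos: [0.5216, 0.0096, 0.1179]
tool_rot: [-1.948, -2.457, 0.006]
force: [0.0, -0.6, -0.1]
width: 0.198
gripper_force: 0.0
```

Run:
```python
from h import *
a=snap('wrist','w3.png'); b=robot.snapshot('side')
cv2.imwrite('pics/c3.png',cv2.cvtColor(np.hstack([cv2.resize(a,(400,300)),cv2.resize(b[180:315,180:360],(400,300))]),cv2.COLOR_RGB2BGR))
s=robot.sense();print(s['time_s'],s['ee_pos'],s['tool_rot'],s['width'])
O=np.array([.5136,.0554]);X=np.array([.9736,.2284]);Y=np.array([-.2284,.9736])
print('tcp feeder',(s['ee_pos'][:2]-O)@X,(s['ee_pos'][:2]-O)@Y)
for c in('wrist','side'):
  for n in ('cap1','nest_in'):
    for r in robot.search_frame(c,n)[:4]:
      w=world(c,r['position']); print(c,n,round(r['p'],2),w.round(3),(w[:2]-O)@X,(w[:2]-O)@Y)
```

```text
6.375 [0.52489221 0.01024151 0.12129887] [-1.95094086e+00 -2.46196827e+00 -7.98773436e-04] 0.19839388513954767
tcp feeder 0.0006798949283441393 -0.04654544779518407
wrist cap1 0.88 [0.519 0.056 0.049] 0.004869206308359768 -0.0008908402187638152
wrist cap1 0.73 [0.578 0.073 0.065] 0.0667547964795732 0.0021795722735928344
wrist nest_in 0.68 [0.501 0.12  0.028] 0.002418385767385832 0.06599429464330242
side cap1 0.55 [0.511 0.061 0.046] -0.0014511336675125039 0.005672164624601002
side cap1 0.5 [0.576 0.064 0.055] 0.06292016653587612 -0.005484410792504576
side nest_in 0.85 [0.495 0.264 0.025] 0.029744241158876403 0.20722223316797883
side nest_in 0.71 [0.685 0.308 0.025] 0.22483855104593675 0.20695732282821283
side nest_in 0.69 [0.358 0.247 0.028] -0.1080941976077585 0.2223445404998781
side nest_in 0.56 [0.497 0.138 0.026] 0.002176804132288584 0.08391911828429684
```

View pics/c3.png

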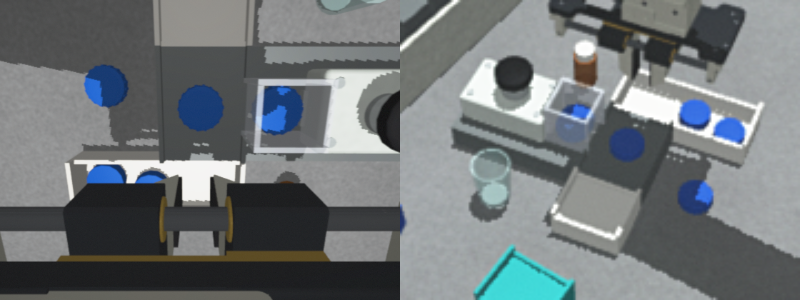

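The picture shows the cap in mid-channel at (201,107), with the fingers centred behind it. I'll descend and then push.

jog_arm:
  moves:
    - [205,[0,0,0.02],0]
    - [205,[0,0,0.04],0]
    - [205,[0,0,0.06],0]
    - [205,[0,0,0.072],0]
    - [205,[0,0,0.072],0]

```text
time_s: 7.2
ee_pos: [0.5242, 0.0098, 0.0486]
tool_rot: [-1.951, -2.461, 0.001]
force: [0.5, 0.3, 0.1]
width: 0.194
gripper_force: 0.0
```

jog_arm:
  moves:
    - [205,[0.008,0,0],0]
    - [205,[0.016,0,0],0]
    - [205,[0.024,0,0],0]
    - [205,[0.032,0,0],0]
    - [205,[0.04,0,0],0]

```text
time_s: 7.82
ee_pos: [0.5151, 0.0494, 0.0488]
tool_rot: [1.951, 2.462, 0.0]
force: [0.0, -0.7, 0.8]
width: 0.193
gripper_force: 0.1
```

jog_arm:
  moves:
    - [205,[0.008,0,0],0]
    - [205,[0.016,0,0],0]
    - [205,[0.024,0,0],0]
    - [205,[0.032,0,0],0]
    - [205,[0.04,0,0],0]

```text
time_s: 8.45
ee_pos: [0.506, 0.0881, 0.0487]
tool_rot: [-1.952, -2.462, -0.0]
force: [0.7, 0.3, -0.6]
width: 0.198
gripper_force: 0.0
```

```bash
cat > l.py <<'E'
from h import *
import sys
a=robot.snapshot('wrist'); b=robot.snapshot('side')
cv2.imwrite('pics/'+sys.argv[1],cv2.cvtColor(np.hstack([cv2.resize(a,(400,300)),cv2.resize(b[180:315,180:360],(400,300))]),cv2.COLOR_RGB2BGR))
s=robot.sense();print(s['time_s'],s['ee_pos'],s['tool_rot'],s['force'])
O=np.array([.5136,.0554]);X=np.array([.9736,.2284]);Y=np.array([-.2284,.9736])
print('tcp feeder',(s['ee_pos'][:2]-O)@X,(s['ee_pos'][:2]-O)@Y)
for c in('wrist','side'):
    for r in robot.search_frame(c,'cap1')[:4]:
      w=world(c,r['position']); print(c,round(r['p'],2),w.round(3),(w[:2]-O)@X,(w[:2]-O)@Y)
E
python3 l.py d1.png
```

```text
8.55 [0.50580547 0.08896879 0.04875776] [-1.94953976e+00 -2.46292285e+00 -7.58184846e-04] [ 0.09766397 -0.07900636 -0.04387425]
tcp feeder 7.835353214257915e-05 0.03446284337919179
wrist 0.62 [0.499 0.117 0.04 ] -3.987486524902802e-05 0.06373248548055425
side 0.61 [0.498 0.121 0.046] 2.7419955634454364e-05 0.06784525152068538
```

View pics/d1.png

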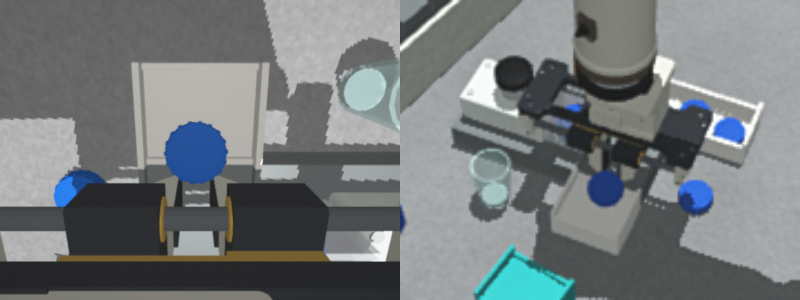

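The cap at (197,152) is about halfway over the lip, at y ≈ 62 mm. About 20 mm more will put it in the nest.

jog_arm:
  moves:
    - [205,[0.005,0,0],0]
    - [205,[0.01,0,0],0]
    - [205,[0.015,0,0],0]
    - [205,[0.02,0,0],0]
    - [205,[0.02,0,0],0]

```text
time_s: 9.28
ee_pos: [0.5014, 0.1078, 0.0487]
tool_rot: [-1.95, -2.463, -0.0]
force: [0.2, 0.0, 0.7]
width: 0.197
gripper_force: 0.0
```

jog_arm:
  moves:
    - [205,[-0.01,0,0],0]
    - [205,[-0.02,0,0],0]
    - [205,[-0.02,0,-0.03],0]
    - [205,[-0.02,0,-0.08],0]
    - [205,[-0.02,0,-0.1],0]

```text
time_s: 9.9
ee_pos: [0.5078, 0.0867, 0.1513]
tool_rot: [1.952, 2.458, 0.004]
force: [1.4, -0.5, 0.7]
width: 0.195
gripper_force: 0.0
```

```bash
python3 l.py d2.png
```

```text
10.0 [0.50828794 0.08667748 0.15122571] [1.95143418 2.45679617 0.00510986] [ 0.09354788 -0.64797985 -0.46659097]
tcp feeder 0.0019719508556837128 0.03166503213717527
wrist 0.86 [0.494 0.133 0.036] -0.001761066997878866 0.08014744105504022
wrist 0.68 [0.57  0.076 0.055] 0.059693327889143076 0.006982991923612116
wrist 0.53 [0.619 0.176 0.04 ] 0.13017496272468154 0.09287744115984886
side 0.54 [0.495 0.142 0.04 ] 0.001408867416559633 0.08866096039379381
side 0.48 [0.575 0.063 0.058] 0.061467947234391536 -0.0063246162641532495
```

View pics/d2.png

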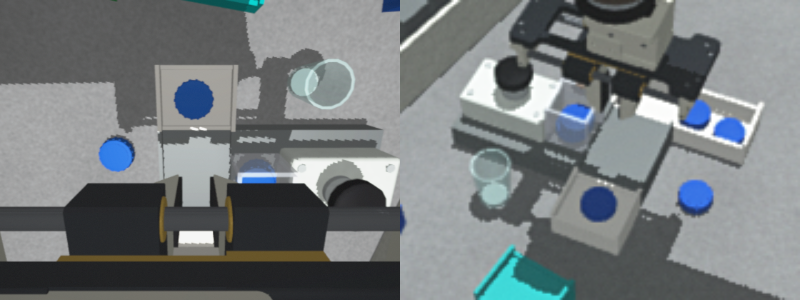

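The cap at (194,99) lies flat in the middle of the nest. The stack and the bystanders look untouched, and the arm is clear.

```bash
python3 -c "
from rig import robot
print(robot.close_job())"
```

```text
the job is handed in; nothing more can be done
None
```

Job handed in: I pressed the plunger once to its stop and let it back up, then pushed the ejected cap along the channel into the white nest; the last picture shows it lying flat near the centre, but no verdict came back.

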